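# Clamp a wax block in the quick-release rail clamp

### The arm

A 6-joint arm with a two-finger parallel gripper is mounted at the origin on a cart in front of the work surface, level with it; the furniture and walls round the work are solid. World frame = base frame: x ahead of the robot, y to its left, z up, the work surface at z = 0. Lengths are in m, angles in rad, forces in N, time in s.
With the tool pointing down it reaches from about 0.35 to 0.8 m from the base axis. Payload 7.3 kg.
Tool frame: the origin (TCP) lies midway between the tips of the shut fingers; the grasp point (between the pads) lies 19 mm behind it (ctrl.grip_depth is the z of the grasp point in the tool frame, in m); z points along the fingers, y is the line along which they close (so a half turn about z gives the same grasp; the last joint's range is limited). The gripper opens to 85 mm and grips with 20 to 120 N. Pads are 22 mm wide; open, the fingers measure 114 mm over their backs; the gripper's body (76 mm by 85 mm) begins 54 mm behind the grasp point. The pads swing forward as they close: fully open they stand 13 mm farther back than shut.
Start: joints at [1.144, 0.342, 1.524, -0, 1.275, -0.146], TCP at [0.145, 0.504, 0.231] pointing down, gripper open.
Joint ranges: [-2.53, 2.53], [-0.77, 2.02], [0.04, 2.7], [-1, 4.14], [0.28, 2.66], [-3.11, 3.11]. Speed limits (rad/s): [2.57, 2.57, 3.14, 3.14, 3.14, 3.14].

### API

Orientations are given as a unit quaternion [x, y, z, w].
In Python, from rig import ctrl gives the robot as it stands.
- The arm moves only by the tool send_rows, never from a script. Its argument "increments" is text: rows parted by semicolons, each of 7 numbers parted by spaces: the closure, from 0 (fully open) to 1 (shut), then the shift along the tool's x, y, z in mm, then the turn, a rotation vector about the tool's x, y, z in degrees. A call has 1 to 8 rows; each row shifts and turns the commanded pose from where the row before left it, along the tool's axes as they then stand; what a row does not reach is not made up. A row lasts 1/8 s, in which the tool goes at most 62.5 mm and 10.7 degrees, less where a joint would pass 70% of its speed; a pose out of reach is approached as far as the arm can. A call is refused whole if a number of a shift passes 62.5 or a number of a turn 10.7, either way. A call with a gripper value outside its range is refused whole. The fingers move at their own pace and stop on an object; "newtons" is the grip in N (left out, the last holds). Time passes only in rows, so rows that do not move let the fingers close. It gives the time, the measured TCP pose, the force, the opening and the grip force at its end, in the units of the state.
- ctrl.observe(): the state, without advancing time (a new reading comes with each control period).
- ctrl.get_image(name): name is "scene" or "top"; returns a dict with "image" (400x640x3 uint8, red, green, blue), "range_z" (400x640 float32, m along the optical axis (not along the pixel's ray), 0 where there is no reading), "fov_y" (degrees; the focal length in pixels is half the picture's height over the tangent of half this angle, whatever the lens; pixels are square), "cx", "cy" (the principal point, pixels), "pose" (4x4, takes a point from camera to world coordinates). Camera axes: x right, y down, z forward; pixel columns grow to the right and rows downward; lengths in m; the calibration is good to about 2 mm. A picture is of the moment at which its call begins.
- ctrl.close_job(): hands the job in; it is judged then, once.
Trained networks look in a picture, given as the dict that the camera call returned (one of the last four; its "shot" number tells which), for a name from the list of things; names that differ only in an ending like _2 or _b are one class to them, and where a whole thing is asked for, a point or a joint stands for the part that bears it (a point fixed in the world has none). Each returns a list of dicts, best first, with "p" (0 to 1); they miss things now and then, are a little off and sometimes report something else, mostly with a low value. They report only what shows in the picture. A call takes as long as a camera call.
- ctrl.outline_of(picture, thing): "mask" (400x640 bool, what is visible of it).
- ctrl.landmark_of(picture, thing): "point" ([x, y, z] in m, in world coordinates, good to about 4 mm: a listed point, or the origin of a listed thing).
The state is a dict: "clock": time; "q": joint angles; "qd": joint speeds; "tau": joint torques, N m; "tcp_pos": TCP position; "eef_rot": TCP orientation; "wrist_force": force on the tool from outside, world axes, zero at the start; "moment": the same for the moment, N m; "gripper_width": finger opening in m; "grip_force": force on a finger pad.
Only numpy, scipy, OpenCV 4.12 (cv2) and the standard library are available. Lean on these libraries where they do the work, as an engineer would, in place of code of your own. Each camera call takes 0.05 s, during which the arm holds its last target. There are 200 camera calls.

### The job

Clamp the block of cutting wax, ready for carving: lay it flat and lengthwise along the middle of the bed of the rail clamp between the jaws, then hold the sliding jaw's thumb button down and slide the jaw up until the block is hard against the end stop and the jaw's sprung pad is squeezed nearly right in, but do not bruise the soft wax by forcing it. Let go so that the button springs right up and the jaw stays locked with the block held tight; leave the other things on the bench where they are.

Things in the scene. Friction and masses are not known exactly. Their poses are not given: they have to be found in the camera images.
- wax_block: Plain yellow block of cutting wax, 56 (x) x 130 (y) x 39 (z) mm, about 0.22 kg, lying loose on the bench. Origin at the centre of its underside, y along its length, z up.
- clamp: Rail clamp bolted to the bench: aluminium channel 44 mm wide (x), 330 mm long (y); its flat top, the bed, is 30 mm above the bench. Origin: middle of its underside, at bench height; +y runs along the rail towards the end stop (fixed jaw), z up. Dark feet with bolts (74 mm wide, 14 mm high) at both ends. The sliding jaw with its thumb button is on the -y part. The 56 mm block overhangs the bed by 6 mm each side.
- bed_end (a point): Point on the bed (30 mm above the bench), on its middle line; axes as the clamp's. The fixed jaw is an end stop, a dark steel upright 44 mm wide, rising 38 mm above the bed, its face looking to -y. It is screwed fast in the slot with its face anywhere between this point and 18 mm nearer to the sliding jaw (-y): its place is not reported, so see it or feel it.
- button_top (a point): Centre of the top of the sliding jaw's black ribbed thumb button, 36 x 36 mm, 58 mm above the bench when up; it goes 8 mm straight down. Towards +y, 20 mm from this point, stands the back of the jaw's upright (50 mm wide, top 10 mm above the raised button): push there to slide the jaw. Towards -y, 20 mm off, is a rear lip, its top 6 mm below the raised button.
- pad: Black sprung pressure pad, 44 mm wide, 34 mm high, on the sliding jaw's front. Origin on its front face at bed height; the face looks to +y, 47 mm ahead of the button's centre when free. It gives way by up to 9 mm, spring 4 N at first, 15 N fully in; so when the button is let go it pushes the jaw back until the next notch catches, up to 5 mm. Over 45 N it bruises the wax.
- jaw (a joint): Travel of the sliding jaw towards the end stop (+y), m: 0 at the far end of the rail, 0.110 at most; the free pad's face is 0.221 m less this value from the point bed_end. Locked at the start, with at least 30 mm more room between pad and end stop than the block is long. Slides with about 3 N while the button is down.
- release (a joint): How far the thumb button is down, m: 0 up, 0.008 fully down. Spring: 3 N at first, 7 N fully down. Up, its cross-bar sits in one of the notches, 5 mm apart, in the bed's slot and locks the jaw both ways; 0.005 or more down, the jaw is free. Let go between notches it stays about 0.005 down until the jaw shifts to the next notch, then springs up.
- spanner_13: Combination spanner, 170 mm long, behind the clamp: leave alone.
- parts_tin: Shallow tin of washers, 68 mm across, 32 mm high, in front of the clamp: leave alone.
- side_cutters: Side cutters lying flat, 128 mm long, behind the block: leave alone.

How it is judged:
By the outcome, as a careful person would: the job done as asked, in the order asked, and still so for the second after the job is handed in, with the robot touching nothing.
It also fails if it takes over 51 s, if anything falls off the work surface, if the arm or the gripper's body presses on something with over 40 N, if the wrist force passes 120 N, or if a joint passes its speed limit or range.

## Working session

There is one attempt and no reset: what is moved stays moved. The work goes in short steps, Python scripts to look and compute and a tool call to move; the robot and the scene stay as the last step left them, time stands still between calls to the robot, and variables do not carry over. Pictures are saved under pics/ and viewed, at most 10 in all, crops included, and the job is handed in when it is done.

Besides the shell and the picture viewer there is one more tool, called after "Emit:" as a command line: name --argument value ..., lists and objects as JSON in quotes. send_rows: Moves the arm, as the interface text tells. Its arguments: {"type":"object","properties":{"increments":{"type":"string"},"newtons":{"type":"number"}},"required":["increments"]}

```bash
mkdir -p pics; ls; cat > h.py <<'E'
from rig import ctrl
import numpy as np, cv2
def cloud(p):
    z=p["range_z"]; h,w=z.shape; f=h/2/np.tan(np.radians(p["fov_y"]/2))
    u,v=np.meshgrid(np.arange(w),np.arange(h))
    c=np.stack([(u-p["cx"])/f*z,(v-p["cy"])/f*z,z,np.ones_like(z)],-1)
    P=(c@np.array(p["pose"]).T)[...,:3]; P[z==0]=np.nan
    return P
def save(p,n): cv2.imwrite(f"pics/{n}.png",p["image"][...,::-1])
E
python3 - <<'E'
from h import *
np.set_printoptions(precision=4,suppress=True)
print(ctrl.observe())
for n in("top","scene"):
    p=ctrl.get_image(n); save(p,n+"0"); P=cloud(p)
    print(n,p["fov_y"],np.array(p["pose"])[:3,3])
    for t in("wax_block","clamp","bed_end","button_top","pad","spanner_13","parts_tin","side_cutters"):
        r=ctrl.landmark_of(p,t)[:2]
        print(t,[(np.round(a["point"],4),round(float(a["p"]),2)) for a in r])
    for t in("wax_block","clamp"):
        for o in ctrl.outline_of(p,t)[:1]:
            m=o["mask"];Q=P[m];Q=Q[~np.isnan(Q[:,0])]
            hi=Q[Q[:,2]>(.03 if t=="wax_block" else .025)]
            print(t,o["p"],m.sum(),np.percentile(Q[:,2],[2,50,98]),cv2.minAreaRect((hi[:,:2]*1000).astype(np.float32)))
E
```

```text
pics
{'clock': 0.0, 'q': array([ 1.144 ,  0.3427,  1.525 , -0.    ,  1.2754, -0.146 ]), 'qd': array([-0.0005, -0.0013, -0.0003,  0.0019,  0.0008,  0.0007]), 'tau': array([ -0.0019, -43.368 , -24.601 ,  -0.0003,   0.008 ,   0.    ]), 'tcp_pos': array([0.1453, 0.5041, 0.2306]), 'eef_rot': array([ 0.1399,  0.9902, -0.0007, -0.0002]), 'wrist_force': array([-0.4871, -0.6264, -0.4715]), 'moment': array([ 0.0188, -0.0035, -0.0082]), 'grip_force': 0.0, 'gripper_width': 0.0852610258371245}
top 45.97156582822431 [ 0.3788 -0.0635  1.1237]
wax_block [(array([ 0.4914, -0.2992, -0.004 ]), 0.6)]
clamp [(array([0.541 , 0.0225, 0.0004]), 0.74)]
bed_end [(array([0.5717, 0.155 , 0.0338]), 0.88), (array([ 0.5418,  0.0219, -0.0017]), 0.69)]
button_top [(array([ 0.5202, -0.0689,  0.0584]), 0.77)]
pad [(array([ 0.5311, -0.0258,  0.0283]), 0.41)]
spanner_13 [(array([0.5711, 0.1581, 0.0329]), 0.7), (array([ 0.4904, -0.2998, -0.002 ]), 0.63)]
parts_tin [(array([ 0.3928, -0.0855,  0.0006]), 0.91)]
side_cutters [(array([ 0.643 , -0.3323,  0.0012]), 0.59)]
wax_block 0.92 1391 [0.0122 0.0384 0.043 ] ((487.7602539
[... 240 characters left out ...]
68240185906 [ 0.0288 -0.6613  0.712 ]
wax_block [(array([ 0.4866, -0.3031, -0.0014]), 0.76)]
clamp [(array([ 0.5426,  0.018 , -0.0031]), 0.68)]
bed_end [(array([0.5722, 0.1579, 0.03  ]), 0.66)]
button_top [(array([ 0.5225, -0.0691,  0.0585]), 0.79)]
pad [(array([ 0.5224, -0.0703,  0.0565]), 0.71), (array([ 0.5297, -0.0292,  0.0288]), 0.41)]
spanner_13 [(array([ 0.6648,  0.0295, -0.0001]), 0.63)]
parts_tin [(array([ 0.3966, -0.0855, -0.0009]), 0.72), (array([ 0.5209, -0.0725,  0.0547]), 0.69)]
side_cutters [(array([ 0.6445, -0.3304,  0.001 ]), 0.79)]
wax_block 0.72 1957 [0.0003 0.0378 0.041 ] ((484.4819030761719, -299.8638916015625), (130.30731201171875, 54.30915069580078), 64.52569580078125)
```

```bash
python3 - <<'E'
import cv2
a=cv2.imread("pics/top0.png");b=cv2.imread("pics/scene0.png")
cv2.imwrite("pics/t1.png",cv2.resize(a[60:400,250:640] if 0 else a,(800,500)))
E
```

```text
(no output)
```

View pics/top0.png

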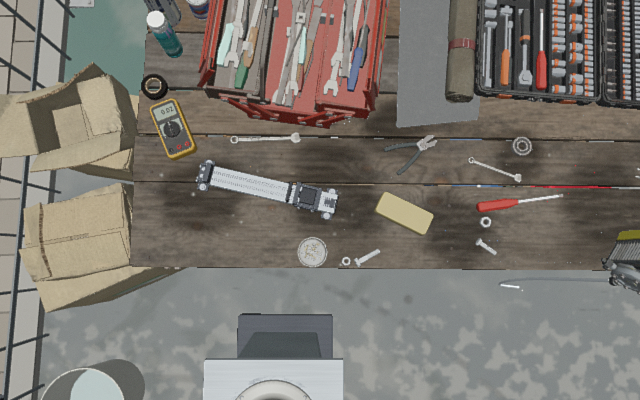

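View pics/scene0.png

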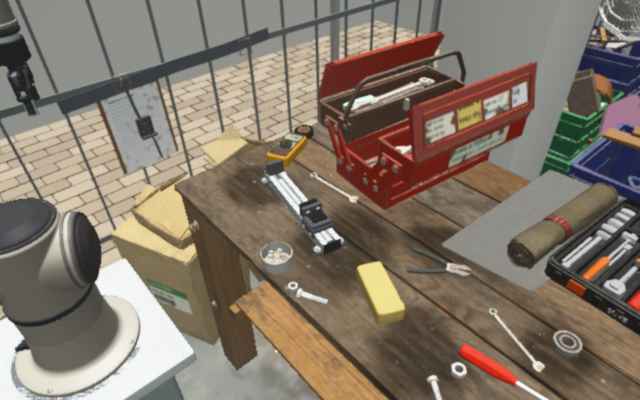

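The top view shows the clamp from (200,175), which is the stop end, to (335,205), the jaw end. The block is at (405,212), the tin at (312,252) and the cutters at (412,150). The scene view agrees. Next I'll get refined measurements in the clamp frame.

```bash
python3 - <<'E'
from h import *
np.set_printoptions(precision=1,suppress=True,linewidth=200)
a=np.radians(77.4); ey=np.array([np.cos(a),np.sin(a)]); ex=np.array([ey[1],-ey[0]])
o=np.array([.5416,.0203])
for n in("top","scene"):
    p=ctrl.get_image(n); Q=cloud(p).reshape(-1,3); Q=Q[~np.isnan(Q[:,0])]
    u=(Q[:,:2]-o)@ex*1000; v=(Q[:,:2]-o)@ey*1000; z=Q[:,2]*1000
    m=(abs(u)<60)&(abs(v)<180)&(z>-10)&(z<100)
    u,v,z=u[m],v[m],z[m]
    print(n)
    mid=abs(u)<12
    for lo in range(-176,176,4):
        s=mid&(v>=lo)&(v<lo+4); s2=(z>22)&(v>=lo)&(v<lo+4)
        if s.any(): print(lo,"zmax %.0f med %.0f"%(z[s].max(),np.median(z[s])),"u %.0f %.0f"%(u[s2].min(),u[s2].max()) if s2.any() else "", end=" | ")
    s=(z>26)&(z<35)&(abs(v-40)<70)
    edges=[(c,(u[s&(abs(v-c)<8)].min()+u[s&(abs(v-c)<8)].max())/2) for c in range(0,110,16)]
    print("\nrail centre fit (v,u):",np.round(edges,1).tolist())
    s=(z>61)&(v>100); print("stop top u,v",u[s].min(),u[s].max(),v[s].min(),v[s].max())
    s=(z>61)&(v<0); print("upright top",u[s].min(),u[s].max(),v[s].min(),v[s].max(),np.median(z[s]))
    print("bench z",np.median(z[(abs(u)>45)]))
E
```

```text
top
-176 zmax 3 med 0  | -172 zmax 3 med 0  | -168 zmax 32 med 30 u -21 22 | -164 zmax 32 med 10 u -19 22 | -160 zmax 30 med 8 u -21 23 | -156 zmax 29 med 8 u -21 22 | -152 zmax 32 med 10 u -20 21 | -148 zmax 32 med 9 u -21 23 | -144 zmax 34 med 9 u -21 22 | -140 zmax 30 med 9 u -21 21 | -136 zmax 36 med 7 u -21 23 | -132 zmax 31 med 8 u -20 22 | -128 zmax 44 med 7 u -25 23 | -124 zmax 56 med 50 u -26 28 | -120 zmax 55 med 53 u -27 25 | -116 zmax 61 med 48 u -28 28 | -112 zmax 62 med 59 u -28 27 | -108 zmax 62 med 59 u -26 25 | -104 zmax 63 med 58 u -26 28 | -100 zmax 64 med 59 u -26 26 | -96 zmax 61 med 58 u -26 28 | -92 zmax 65 med 59 u -26 28 | -88 zmax 62 med 58 u -26 26 | -84 zmax 63 med 60 u -28 28 | -80 zmax 64 med 59 u -27 26 | -76 zmax 72 med 67 u -26 26 | -72 zmax 73 med 68 u -26 25 | -68 zmax 72 med 69 u -24 24 | -64 zmax 59 med 28 u -21 22 | -60 zmax 60 med 27 u -20 22 | -56 zmax 71 med 66 u -21 22 | -52 zmax 70 med 66 u -21 21 | -48 zmax 30 med 30 u -20 23 | -44 zmax 33 med 9 u -21 22 | -40 zmax 36 med 7 u -20 22 | -36 zmax 32 med 9 u -21 22 | -32 zmax 33 med 8 u -21 22 
[... 3734 characters left out ...]
zmax 31 med 28 u -22 19 | 120 zmax 31 med 29 u -23 13 | 124 zmax 32 med 29 u -13 21 | 128 zmax 71 med 47 u -24 20 | 132 zmax 69 med 49 u -24 21 | 136 zmax 70 med 64 u -24 21 | 140 zmax 68 med 67 u -24 12 | 144 zmax 68 med 66 u -23 17 | 148 zmax 7 med 7 u -23 -21 | 152 zmax 9 med 8 u -23 -22 | 156 zmax 6 med 6 u -23 -22 | 160 zmax 9 med 8 u -21 -21 | 
rail centre fit (v,u): [[0.0, -2.4], [16.0, -1.9], [32.0, -1.7], [48.0, -1.8], [64.0, -0.9], [80.0, -1.7], [96.0, -1.6]]
stop top u,v -22.98043617340976 20.570767736048055 128.26090157607678 146.64566158750125
upright top -26.582429627593626 24.210262906201322 -101.72776287209989 -46.280917985343656 66.48266129614034
bench z -0.18033639873671348
```

```bash
cat >> h.py <<'E'
from scipy.spatial.transform import Rotation as R
def T(x,y,z,yaw): # yaw = world angle of tool y, tool pointing down
    a=np.radians((yaw+90)/2); return np.array([x,y,z]),R.from_quat([np.cos(a),np.sin(a),0,0])
def C(u,v,z,yaw=-12.6): # clamp frame mm -> pose
    a=np.radians(77.4); ey=np.array([np.cos(a),np.sin(a)]); ex=np.array([ey[1],-ey[0]])
    q=np.array([.5416,.0203])+(u*ex+v*ey)/1000; return T(q[0],q[1],z/1000,yaw)
def rows(wps,start=None):
    s=ctrl.observe(); p,r=start or (s["tcp_pos"],R.from_quat(s["eef_rot"]))
    for q,w in wps:
        d=r.inv().apply(q-p)*1000; t=np.degrees((r.inv()*w).as_rotvec())
        print("%.1f %.1f %.1f | %.2f %.2f %.2f  |d|=%.1f"%(*d,*t,np.linalg.norm(d))); p,r=q,w
def where():
    s=ctrl.observe(); a=np.radians(77.4); ey=np.array([np.cos(a),np.sin(a)]); ex=np.array([ey[1],-ey[0]])
    d=(s["tcp_pos"]-[.5416,.0203,0])*1000; r=R.from_quat(s["eef_rot"]).as_matrix(); f=s["wrist_force"]
    print("t %.2f u %.1f v %.1f z %.1f yaw %.1f tilt %s F(u,v,z) %.1f %.1f %.1f w %.1f g %.1f"%(s["clock"],d[:2]@ex,d[:2]@ey,d[2],np.degrees(np.arctan2(r[1,1],r[0,1])),np.round(np.degrees(r[:2,2]),1),f[:2]@ex,f[:2]@ey,f[2],s["gripper_width"]*1000,s["grip_force"]))
E
python3 - <<'E'
from h import *
x0,y0=.1453,.5041; r0,a0=np.hypot(x0,y0),np.degrees(np.arctan2(y0,x0))
x1,y1=.4865,-.2998; r1,a1=np.hypot(x1,y1),np.degrees(np.arctan2(y1,x1))
w=[]
for k in range(1,18):
    s=k/17; r=r0+s*(r1-r0); a=np.radians(a0+s*(a1-a0))
    w.append(T(r*np.cos(a),r*np.sin(a),.2306+s*(.11-.2306),73.9+s*(-25.6-73.9)))
rows(w)
E
```

```text
-57.0 -0.7 7.8 | 0.01 0.00 5.86  |d|=57.5
-57.3 -0.7 7.1 | 0.00 0.00 5.85  |d|=57.8
-57.6 -1.1 7.1 | 0.00 0.00 5.85  |d|=58.1
-57.9 -1.4 7.1 | 0.00 0.00 5.85  |d|=58.4
-58.2 -1.8 7.1 | 0.00 0.00 5.85  |d|=58.7
-58.5 -2.2 7.1 | 0.00 0.00 5.85  |d|=59.0
-58.8 -2.6 7.1 | 0.00 0.00 5.85  |d|=59.3
-59.1 -3.0 7.1 | 0.00 0.00 5.85  |d|=59.6
-59.3 -3.4 7.1 | 0.00 0.00 5.85  |d|=59.9
-59.6 -3.8 7.1 | 0.00 0.00 5.85  |d|=60.1
-59.9 -4.2 7.1 | 0.00 0.00 5.85  |d|=60.4
-60.1 -4.6 7.1 | 0.00 0.00 5.85  |d|=60.7
-60.4 -5.0 7.1 | 0.00 0.00 5.85  |d|=61.0
-60.7 -5.5 7.1 | 0.00 0.00 5.85  |d|=61.3
-60.9 -5.9 7.1 | 0.00 0.00 5.85  |d|=61.6
-61.2 -6.3 7.1 | 0.00 0.00 5.85  |d|=61.9
-61.4 -6.7 7.1 | 0.00 0.00 5.85  |d|=62.2
```

Emit:
send_rows --increments "0 -57 -0.7 7 0 0 5.85; 0 -57.3 -0.7 7 0 0 5.85; 0 -57.6 -1.1 7 0 0 5.85; 0 -57.9 -1.4 7 0 0 5.85; 0 -58.2 -1.8 7 0 0 5.85; 0 -58.5 -2.2 7 0 0 5.85; 0 -58.8 -2.6 7 0 0 5.85; 0 -59.1 -3 7 0 0 5.85"

```text
clock: 2.2
tcp_pos: [0.4999, 0.2231, 0.1751]
eef_rot: [0.523, 0.852, 0.0, 0.0]
wrist_force: [0.7, 0.5, -0.2]
gripper_width: 0.0853
grip_force: 0.0
```

Emit:
send_rows --increments "0 -59.3 -3.4 7 0 0 5.85; 0 -59.6 -3.8 7 0 0 5.85; 0 -59.9 -4.2 7 0 0 5.85; 0 -60.1 -4.6 7 0 0 5.85; 0 -60.4 -5 7 0 0 5.85; 0 -60.7 -5.5 7 0 0 5.85; 0 -60.9 -5.9 7 0 0 5.85; 0 -60.9 -6.3 7 0 0 5.85"

```text
clock: 3.2
tcp_pos: [0.5138, -0.2458, 0.1191]
eef_rot: [0.819, 0.574, 0.0, 0.0]
wrist_force: [0.7, -0.4, 0.1]
gripper_width: 0.085
grip_force: 0.0
```

```bash
python3 - <<'E'
from h import *
where(); rows([T(.4865,-.2998,.11,-25.6),T(.4865,-.2998,.055,-25.6),T(.4865,-.2998,.006,-25.6)])
E
```

```text
t 3.20 u 30.9 v -265.7 z 119.1 yaw -19.9 tilt [ 0. -0.] F(u,v,z) 0.7 -0.3 0.1 w 85.0 g 0.0
-60.1 -7.3 9.1 | 0.04 -0.00 5.72  |d|=61.2
0.0 0.0 55.0 | 0.00 0.00 0.00  |d|=55.0
0.0 0.0 49.0 | 0.00 0.00 0.00  |d|=49.0
```

Emit:
send_rows --increments "0 -60 -7.3 9 0 0 5.7; 0 0 0 0 0 0 0; 0 0 0 30 0 0 0; 0 0 0 40 0 0 0; 0 0 0 34 0 0 0; 0 0 0 0 0 0 0; 1 0 0 0 0 0 0; 1 0 0 0 0 0 0" --newtons 30

```text
clock: 4.2
tcp_pos: [0.4884, -0.2983, 0.0082]
eef_rot: [0.845, 0.535, 0.001, 0.002]
wrist_force: [0.6, -0.5, -1.3]
gripper_width: 0.0551
grip_force: 32.4
```

Emit:
send_rows --increments "1 0 0 0 0 0 0; 1 0 0 0 0 0 0; 1 0 0 0 0 0 0; 1 0 0 0 0 0 0"

```text
clock: 4.7
tcp_pos: [0.4883, -0.2983, 0.0082]
eef_rot: [0.845, 0.534, 0.001, 0.002]
wrist_force: [2.2, 0.9, 6.7]
gripper_width: 0.0554
grip_force: 33.3
```

```bash
python3 - <<'E'
from h import *
where()
E
```

```text
t 4.70 u 17.5 v -322.5 z 8.2 yaw -25.4 tilt [ 0.2 -0.1] F(u,v,z) 1.9 1.3 6.7 w 55.4 g 33.3
```

Emit:
send_rows --increments "1 0 0 -20 0 0 0; 1 0 0 -40 0 0 0; 1 0 0 -50 0 0 0; 1 0 0 -10 0 0 0; 1 0 0 0 0 0 0"

```text
clock: 5.32
tcp_pos: [0.487, -0.2976, 0.1266]
eef_rot: [0.845, 0.534, 0.0, 0.0]
wrist_force: [0.2, -0.4, -2.9]
gripper_width: 0.0554
grip_force: 32.8
```

```bash
python3 - <<'E'
from h import *
where(); s=ctrl.observe()["tcp_pos"]; e=C(0,60,130)[0]; 
rows([T(*(s+(e-s)*k/8),-25.4+12.8*k/8) for k in range(1,9)])
E
```

```text
t 5.33 u 16.0 v -322.2 z 126.6 yaw -25.4 tilt [ 0. -0.] F(u,v,z) 0.3 -0.4 -2.9 w 55.4 g 32.8
46.1 -12.5 -0.4 | 0.04 0.01 -1.59  |d|=47.8
46.5 -11.2 -0.4 | 0.00 0.00 -1.60  |d|=47.8
46.8 -9.9 -0.4 | 0.00 0.00 -1.60  |d|=47.8
47.0 -8.6 -0.4 | 0.00 0.00 -1.60  |d|=47.8
47.3 -7.3 -0.4 | 0.00 0.00 -1.60  |d|=47.8
47.4 -6.0 -0.4 | 0.00 0.00 -1.60  |d|=47.8
47.6 -4.7 -0.4 | 0.00 0.00 -1.60  |d|=47.8
47.7 -3.3 -0.4 | 0.00 0.00 -1.60  |d|=47.8
```

Emit:
send_rows --increments "1 46 -12.5 0 0 0 -1.6; 1 46.5 -11.2 0 0 0 -1.6; 1 46.8 -10 0 0 0 -1.6; 1 47 -8.6 0 0 0 -1.6; 1 47.3 -7.3 0 0 0 -1.6; 1 47.4 -6 0 0 0 -1.6; 1 47.6 -4.7 0 0 0 -1.6; 1 47.7 -3.3 0 0 0 -1.6"

```text
clock: 6.32
tcp_pos: [0.5536, 0.0802, 0.124]
eef_rot: [0.78, 0.626, -0.002, -0.001]
wrist_force: [0.3, -0.1, -1.8]
gripper_width: 0.0552
grip_force: 32.8
```

Emit:
send_rows --increments "1 0 0 0 0 0 0; 1 0 0 0 0 0 0"

```text
clock: 6.58
tcp_pos: [0.5537, 0.0784, 0.1247]
eef_rot: [0.78, 0.626, -0.001, -0.001]
wrist_force: [-0.1, -0.0, -1.7]
gripper_width: 0.0553
grip_force: 32.7
```

```bash
python3 - <<'E'
from h import *
where()
a=np.radians(77.4); ey=np.array([np.cos(a),np.sin(a)]); ex=np.array([ey[1],-ey[0]])
for n in("top","scene"):
    p=ctrl.get_image(n); save(p,n+"1"); Q=cloud(p); 
    c=p["image"].astype(int); m=(c[...,0]-c[...,2]>60)&(Q[...,2]>.10)&(Q[...,2]<.2)
    q=Q[m]; u=(q[:,:2]-[.5416,.0203])@ex*1000; v=(q[:,:2]-[.5416,.0203])@ey*1000
    print(n,len(q),u.min(),u.max(),v.min(),v.max(),np.percentile(q[:,2],[1,50,99]))
    if len(q)>5: print(cv2.minAreaRect(np.stack([u,v],1).astype(np.float32)))
E
```

```text
t 6.58 u -0.9 v 59.4 z 124.7 yaw -12.6 tilt [-0.2 -0. ] F(u,v,z) -0.1 -0.0 -1.7 w 55.3 g 32.7
top 2684 -27.168224244133764 462.9950304713715 -181.00798189039998 177.50488475402227 [0.10112128 0.12929905 0.19667253]
((226.69082641601562, -7.6214599609375), (277.7171936035156, 508.30499267578125), 38.56124496459961)
scene 4089 -43.82169975802832 946.3563088813379 -192.38988786319263 506.20595588727036 [0.10167939 0.15595572 0.19919171]
((496.9743347167969, 76.92709350585938), (1028.6962890625, 477.6885070800781), 24.289749145507812)
```

```bash
cat >> h.py <<'E'
def block(zlo,zhi,names=("top","scene"),tag=None):
    a=np.radians(77.4); ey=np.array([np.cos(a),np.sin(a)]); ex=np.array([ey[1],-ey[0]])
    for n in names:
        p=ctrl.get_image(n); Q=cloud(p); tag and save(p,n+tag)
        u=(Q[...,:2]-[.5416,.0203])@ex*1000; v=(Q[...,:2]-[.5416,.0203])@ey*1000
        c=p["image"].astype(int); m=(c[...,0]-c[...,2]>50)&(Q[...,2]>zlo)&(Q[...,2]<zhi)&(abs(u)<55)&(v>-60)&(v<150)
        m=cv2.morphologyEx(m.astype(np.uint8),cv2.MORPH_OPEN,np.ones((3,3)))>0
        u,v,z=u[m],v[m],Q[m][:,2]*1000
        print(n,m.sum(),"u %.1f %.1f v %.1f %.1f z"%(u.min(),u.max(),v.min(),v.max()),np.round(np.percentile(z,[2,50,98]),1),cv2.minAreaRect(np.stack([u,v],1).astype(np.float32)))
E
python3 - <<'E'
from h import *
block(.1,.18)
E
```

```text
Traceback (most recent call last):
  File "h.py", line 33, in block
    print(n,m.sum(),"u %.1f %.1f v %.1f %.1f z"%(u.min(),u.max(),v.min(),v.max()),np.round(np.percentile(z,[2,50,98]),1),cv2.minAreaRect(np.stack([u,v],1).astype(np.float32)))
                                                 ~~~~~^^
ValueError: zero-size array to reduction operation minimum which has no identity
```

View pics/scene1.png

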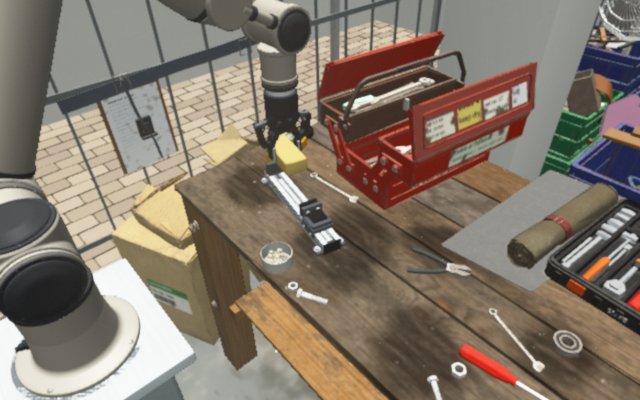

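Emit:
send_rows --increments "1 2 0.5 30 0 0 0; 1 0 0.5 30 0 0 0; 1 0 0 20 0 0 0; 1 0 0 2 0 0 0; 1 0 0 0 0 0 0"

```text
clock: 7.35
tcp_pos: [0.5566, 0.0798, 0.0449]
eef_rot: [0.781, 0.625, 0.0, 0.0]
wrist_force: [0.3, 0.1, -1.0]
gripper_width: 0.0553
grip_force: 32.6
```

```bash
python3 - <<'E'
from h import *
where()
E
```

```text
t 7.35 u 1.7 v 61.4 z 44.9 yaw -12.6 tilt [0.1 0. ] F(u,v,z) 0.3 0.2 -1.0 w 55.3 g 32.6
```

Emit:
send_rows --increments "1 0 -2 3 0 0 0; 1 0 0 2 0 0 0; 1 0 0 0 0 0 0; 1 0 0 0 0 0 0"

```text
clock: 7.85
tcp_pos: [0.5543, 0.0809, 0.0395]
eef_rot: [0.78, 0.625, 0.0, 0.0]
wrist_force: [-0.3, 0.5, -2.3]
gripper_width: 0.0554
grip_force: 32.6
```

```bash
python3 - <<'E'
from h import *
where()
E
```

```text
t 7.85 u -0.8 v 61.9 z 39.5 yaw -12.6 tilt [0. 0.] F(u,v,z) -0.4 0.5 -2.3 w 55.4 g 32.6
```

Emit:
send_rows --increments "1 0 0.3 1 0 0 0; 1 0 0 0.7 0 0 0; 1 0 0 0 0 0 0"

```text
clock: 8.22
tcp_pos: [0.5546, 0.0809, 0.0382]
eef_rot: [0.78, 0.625, 0.0, 0.0]
wrist_force: [-2.8, 0.5, 5.6]
gripper_width: 0.0555
grip_force: 33.4
```

```bash
python3 - <<'E'
from h import *
where()
E
```

```text
t 8.22 u -0.5 v 61.9 z 38.2 yaw -12.6 tilt [0. 0.] F(u,v,z) -2.9 -0.2 5.6 w 55.5 g 33.4
```

Emit:
send_rows --increments "0.25 0 0 0 0 0 0; 0 0 0 0 0 0 0; 0 0 0 0 0 0 0; 0 0 0 0 0 0 0; 0 0 0 -40 0 0 0; 0 0 0 -50 0 0 0; 0.5 -60 0 0 0 0 0; 1 -60 0 0 0 0 0"

```text
clock: 9.22
tcp_pos: [0.5284, -0.0371, 0.1284]
eef_rot: [0.78, 0.626, 0.001, 0.001]
wrist_force: [1.3, 0.0, 0.3]
gripper_width: 0.0516
grip_force: 0.0
```

Emit:
send_rows --increments "1 -30 0 0 0 0 0; 1 0 0 0 0 0 0"

```text
clock: 9.48
tcp_pos: [0.5215, -0.0674, 0.1276]
eef_rot: [0.781, 0.624, 0.0, 0.0]
wrist_force: [-0.3, -0.3, 0.2]
gripper_width: 0.0123
grip_force: 0.0
```

```bash
python3 - <<'E'
from h import *
where(); block(.045,.09,tag="2"); where()
E
```

```text
t 9.47 u -0.5 v -90.0 z 127.6 yaw -12.8 tilt [ 0. -0.] F(u,v,z) -0.2 -0.3 0.2 w 12.3 g 0.0Traceback (most recent call last):
  File "<stdin>", line 2, in <module>
  File "h.py", line 33, in block
    print(n,m.sum(),"u %.1f %.1f v %.1f %.1f z"%(u.min(),u.max(),v.min(),v.max()),np.round(np.percentile(z,[2,50,98]),1),cv2.minAreaRect(np.stack([u,v],1).astype(np.float32)))
                                                 ~~~~~^^
    return umr_minimum(a, axis, None, out, keepdims, initial, where)
ValueError: zero-size array to reduction operation minimum which has no identity
```

```bash
sed -i 's/^        u,v,z=u\[m\]/        if not m.any(): print(n,"none"); continue\n&/' h.py; python3 - <<'E'
from h import *
block(.045,.09,tag="2")
a=cv2.imread("pics/top2.png")[130:290,130:390];b=cv2.imread("pics/scene2.png")[100:270,180:400]
cv2.imwrite("pics/c2.png",np.hstack([cv2.resize(a,(420,330)),cv2.resize(b,(380,330))]))
E
```

```text
top none
scene 864 u -31.6 23.7 v -8.6 136.4 z [47.2 67.8 71. ] ((-3.7287216186523438, 64.0550537109375), (145.0906982421875, 54.733642578125), 89.3033676147461)
```

View pics/c2.png

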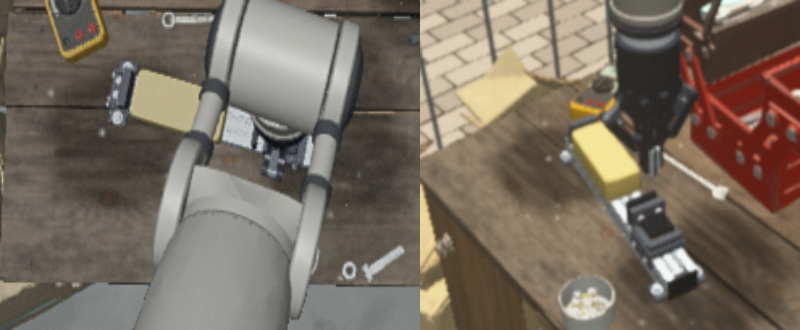

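```bash
python3 - <<'E'
from h import *
np.set_printoptions(precision=1,suppress=True,linewidth=200)
a=np.radians(77.4); ey=np.array([np.cos(a),np.sin(a)]); ex=np.array([ey[1],-ey[0]])
for n in("top","scene"):
    p=ctrl.get_image(n); Q=cloud(p).reshape(-1,3)
    u=(Q[:,:2]-[.5416,.0203])@ex*1000; v=(Q[:,:2]-[.5416,.0203])@ey*1000; z=Q[:,2]*1000
    m=(z>63)&(z<75)&(abs(u)<45)
    for c in range(-10,140,10):
        s=m&(abs(v-c)<5)
        if s.sum()>5: print(n,c,s.sum(),u[s].min(),u[s].max(),(u[s].min()+u[s].max())/2)
    for s,nm in((m&(v>-30)&(v<60)&(abs(u)<20),"rear"),(m&(v>60)&(abs(u)<20),"front")):
        if s.any(): print(nm,np.sort(v[s])[[0,5,-5,-1]])
    g=np.histogram(v[m&(abs(u)<18)],np.arange(110,150,2)); print(g[0])
E
```

```text
top 0 53 -26.800918674544235 10.18900835509143 -8.305955159726402
top 40 89 -27.581358806681596 25.75875241120476 -0.9113031977384178
top 50 104 -27.838189084623703 26.25466716391719 -0.7917609603532565
top 60 101 -27.500648801776297 26.000168539986266 -0.7502401308950155
top 70 105 -27.911538863264973 25.63812608202614 -1.1367063906194161
top 80 107 -28.359055055292302 25.852131755457236 -1.2534616499175328
top 90 107 -27.812302949298605 26.8012997981072 -0.5055015755957033
top 100 102 -27.878242291764796 26.05357292895846 -0.9123346814031681
top 110 107 -27.27581414967694 26.109845831887977 -0.5829841588944813
top 120 78 -26.47969963599846 24.473026909168716 -1.0033363634148724
top 130 32 -20.511714085319262 21.989019284298433 0.7386525994895852
rear [-5.5 -4.1 59.5 59.9]
front [ 60.1  60.5 143.9 144.6]
[13 15 14 14 13 14  9  2  0  0  0 19 12 15 11 18 13  3  0]
scene -10 12 -20.340496503336514 16.979747832854557 -1.6803743352409786
scene 0 79 -30.359889782061465 22.579047305303316 -3.8904212383790746
scene 10 53 -29.53180329118231 21.284731765870482 -4.123535762655914
scene 20 48 -
[... 247 characters left out ...]
-4.1614025349013986
scene 60 50 -29.139926159674733 22.226438429814046 -3.4567438649303437
scene 70 51 -30.587530477928258 21.056028556549023 -4.765750960689617
scene 80 48 -31.13940537975589 22.290198553451194 -4.424603413152347
scene 90 50 -30.673668694993648 21.383642493340545 -4.645013100826551
scene 100 44 -29.810701078259488 19.508517141509152 -5.151091968375168
scene 110 44 -29.03604428726885 18.643609715267363 -5.196217286000744
scene 120 25 -29.788102926243894 19.780575158103556 -5.003763884070169
scene 130 29 -22.077841727799303 18.207927254070697 -1.934957236864303
rear [-7.5 -6.3 58.8 59.4]
front [ 60.2  61.2 143.9 882.8]
[ 7  9  5  5  5  4  1  0  0  0  5 13  9  6  8  6  4  2  0]
```

The block lies flat and straight with about 7 mm to the stop, but about 2 mm off the middle towards -u. I'll re-grip it and nudge it over.

Emit:
send_rows --increments "0 60 0 0 0 0 0; 0 60 0 0 0 0 0; 0 32 0 0 0 0 0; 0 0 0 0 0 0 0; 0 0 0 30 0 0 0; 0 0 0 40 0 0 0; 0 0 0 18 0 0 0; 0 0 0 0 0 0 0"

```text
clock: 10.72
tcp_pos: [0.5537, 0.0823, 0.0382]
eef_rot: [0.78, 0.625, -0.001, -0.001]
wrist_force: [0.0, 0.4, -0.0]
gripper_width: 0.0854
grip_force: 0.0
```

```bash
python3 - <<'E'
from h import *
where()
E
```

```text
t 10.72 u -1.7 v 63.1 z 38.2 yaw -12.6 tilt [-0.2 -0. ] F(u,v,z) -0.1 0.4 -0.0 w 85.4 g 0.0
```

Emit:
send_rows --increments "1 0 1 0 0 0 0; 1 0 0 0 0 0 0; 1 0 0 0 0 0 0; 1 0 0 0 0 0 0; 1 0 0 0 0 0 0; 1 0 0 -3 0 0 0; 1 3 2.2 0 0 0 0; 1 0 0 0 0 0 0"

```text
clock: 11.72
tcp_pos: [0.5588, 0.0852, 0.0424]
eef_rot: [0.78, 0.625, -0.0, -0.0]
wrist_force: [-0.6, -0.3, -2.4]
gripper_width: 0.055
grip_force: 32.9
```

```bash
python3 - <<'E'
from h import *
where()
E
```

```text
t 11.72 u 2.6 v 67.1 z 42.4 yaw -12.6 tilt [-0.  0.] F(u,v,z) -0.5 -0.4 -2.4 w 55.0 g 32.9
```

Emit:
send_rows --increments "1 -1 -1 2 0 0 0; 1 0 0 1.7 0 0 0; 1 0 0 1 0 0 0; 1 0 0 0 0 0 0"

```text
clock: 12.22
tcp_pos: [0.558, 0.0846, 0.0409]
eef_rot: [0.78, 0.625, 0.001, 0.001]
wrist_force: [-6.6, 0.9, 24.4]
gripper_width: 0.0551
grip_force: 35.9
```

```bash
python3 - <<'E'
from h import *
where()
E
```

```text
t 12.22 u 1.9 v 66.3 z 40.9 yaw -12.6 tilt [0.1 0. ] F(u,v,z) -6.6 -0.6 24.4 w 55.1 g 35.9
```

Emit:
send_rows --increments "1 0 0 -1.5 0 0 0; 1 0 0 0 0 0 0; 0.25 0 0 -0.5 0 0 0; 0 0 0 0 0 0 0; 0 0 0 0 0 0 0; 0 0 0 -40 0 0 0; 0 0 0 -46 0 0 0; 0.5 -60 0 0 0 0 0"

```text
clock: 13.22
tcp_pos: [0.5474, 0.0274, 0.1294]
eef_rot: [0.779, 0.627, 0.003, 0.003]
wrist_force: [0.5, -1.7, -0.6]
gripper_width: 0.0699
grip_force: 0.0
```

Emit:
send_rows --increments "1 -60 0 0 0 0 0; 1 -30 0 0 0 0 0; 1 0 0 0 0 0 0; 1 0 0 0 0 0 0"

```text
clock: 13.72
tcp_pos: [0.5249, -0.0617, 0.1257]
eef_rot: [0.78, 0.625, 0.0, -0.0]
wrist_force: [-0.3, 0.5, 0.8]
gripper_width: 0.0002
grip_force: 0.0
```

```bash
cat >> h.py <<'E'
def look():
    a=np.radians(77.4); ey=np.array([np.cos(a),np.sin(a)]); ex=np.array([ey[1],-ey[0]])
    for n in("top","scene"):
        p=ctrl.get_image(n); save(p,n+"_last"); Q=cloud(p).reshape(-1,3)
        u=(Q[:,:2]-[.5416,.0203])@ex*1000; v=(Q[:,:2]-[.5416,.0203])@ey*1000; z=Q[:,2]*1000
        m=(z>63)&(z<75)&(abs(u)<45)
        print(n,[(c,round(float(u[s].min()+u[s].max())/2,1)) for c in range(0,140,15) for s in [m&(abs(v-c)<6)] if s.sum()>20])
        print(" v hist -84..150 step2",np.histogram(v[m&(abs(u)<18)],np.arange(-84,150,2))[0])
E
python3 - <<'E'
from h import *
where(); look(); where()
E
```

```text
t 13.72 u 1.6 v -83.7 z 125.7 yaw -12.6 tilt [-0.  0.] F(u,v,z) -0.4 0.4 0.8 w 0.2 g 0.0
top [(0, -4.1), (45, 2.4), (60, 1.7), (75, 1.7), (90, 1.5), (105, 1.9), (120, 2.0), (135, 0.4)]
 v hist -84..150 step2 [ 0  0  0  0  0  0  0  0  0  0  0  0  0  1  5  4  5  4  1  0  0  0  0  0
  0  0  0  0  0  0  0  0  0  0  0  0  0  0  0  0  5 12 15 11  8  8  1  0
  0  0  0  0  0  0  0  0  0  0  0  0  0  2  7 15 14 14 13 18 12 12 16 12
 15 15 11 15 13 14 16 12 15 14 19 11 14 14 11 17 16 13 13 14 12 14 16 12
 16 13 14 14 16 11 15 13  9  4  0  0 23 13 13 12 16 12  5  0]
scene [(0, -2.1), (15, -0.8), (30, -2.0), (45, -2.3), (60, -0.8), (75, -0.9), (90, -1.8), (105, -3.7), (120, -3.2), (135, -1.6)]
 v hist -84..150 step2 [ 0  0  0  5 20 14 10  8  6  2  2  0  4  4 14  9  7  6  1  0  0  0  0  0
  0  0  0  0  0  0  0  0  0  0  0  0  0  0  0  4  9 15 17  7  4  5 10  8
 11  4  4  8  9  5  6  7  5 10  9  4  8  7  6  5  5 10  8  4  8  6  6  7
  5  8  8  8  7  7  5  6  5 10  7  4  5  5  7  3 10  5  6  4  5  7  7 11
  4  6  3  7  3 10  7  1  1  2  1  8 12  8  3 11  2  3  2  1]
t 13.82 u 1.5 v -83.1 z 125.7 yaw -12.5 tilt [-0.  0.] F(u,v,z) -0.4 0.5 -0.5 w -0.2 g 0.0
```

Block is now centred within about 1 mm, with about 4 mm to the stop. Next is the button.

Emit:
send_rows --increments "1 -10 -0.5 20 0 0 0; 1 0 0 30 0 0 0; 1 0 0 10 0 0 0; 1 0 0 4 0 0 0; 1 0 0 0 0 0 0"

```text
clock: 14.45
tcp_pos: [0.5227, -0.0716, 0.0624]
eef_rot: [0.78, 0.626, 0.0, 0.0]
wrist_force: [-0.7, 0.2, -0.3]
gripper_width: -0.0001
grip_force: 0.0
```

```bash
python3 - <<'E'
from h import *
where()
E
```

```text
t 14.45 u 1.5 v -93.8 z 62.4 yaw -12.6 tilt [ 0. -0.] F(u,v,z) -0.7 0.1 -0.3 w -0.1 g 0.0
```

Emit:
send_rows --increments "1 0 0 4 0 0 0; 1 0 0 3 0 0 0; 1 0 0 2 0 0 0; 1 0 0 0 0 0 0; 1 0 0 0 0 0 0"

```text
clock: 15.08
tcp_pos: [0.5228, -0.0719, 0.0533]
eef_rot: [0.78, 0.625, 0.001, 0.001]
wrist_force: [1.6, 1.7, 4.6]
gripper_width: 0.0001
grip_force: 2.5
```

```bash
python3 - <<'E'
from h import *
where()
E
```

```text
t 15.07 u 1.8 v -94.1 z 53.3 yaw -12.6 tilt [ 0.1 -0. ] F(u,v,z) 1.1 2.0 4.6 w 0.1 g 2.5
```

Emit:
send_rows --increments "1 0 0 2.4 0 0 0; 1 0 0 0 0 0 0; 1 2 0 0 0 0 0; 1 2 0 0 0 0 0; 1 1 0 0 0 0 0; 1 1 0 0 0 0 0; 1 1 0 0 0 0 0; 1 0 0 0 0 0 0"

```text
clock: 16.08
tcp_pos: [0.5242, -0.0657, 0.051]
eef_rot: [0.78, 0.625, 0.0, 0.001]
wrist_force: [0.1, -1.4, 6.0]
gripper_width: 0.0002
grip_force: 3.1
```

```bash
python3 - <<'E'
from h import *
where()
E
```

```text
t 16.07 u 1.8 v -87.7 z 51.0 yaw -12.6 tilt [ 0.1 -0.1] F(u,v,z) 0.4 -1.3 6.0 w 0.2 g 3.1
```

Emit:
send_rows --increments "1 3 0 0 0 0 0; 1 5 0 0 0 0 0; 1 5 0 0 0 0 0; 1 5 0 0 0 0 0; 1 5 0 0 0 0 0; 1 5 0 0 0 0 0; 1 5 0 0 0 0 0; 1 0 0 0 0 0 0"

```text
clock: 17.08
tcp_pos: [0.5315, -0.033, 0.051]
eef_rot: [0.78, 0.625, 0.0, 0.001]
wrist_force: [0.7, 0.9, 5.6]
gripper_width: -0.0
grip_force: 3.1
```

```bash
python3 - <<'E'
from h import *
where()
E
```

```text
t 17.07 u 1.8 v -54.2 z 51.0 yaw -12.6 tilt [ 0.1 -0. ] F(u,v,z) 0.5 1.1 5.6 w -0.0 g 3.1
```

```bash
python3 - <<'E'
from h import *
look()
a=cv2.imread("pics/scene_last.png")[120:270,220:380]
cv2.imwrite("pics/c3.png",cv2.resize(a,(640,600)))
E
```

```text
top [(0, -14.5), (15, -14.8), (30, -14.3), (75, 2.1), (90, 1.2), (105, 1.3), (120, 2.5), (135, 0.8)]
 v hist -84..150 step2 [ 0  0  0  0  0  0  0  0  0  0  0  0  0  0  0  0  0  0  0  0  0  0  0  0
  0  0  0  0  0  0  0  0  0  1  4  4  4  4  0  0  2  6  6  7  5  6  5  7
  5  6  6  6  5  6  5  6  5  4  3  3  0  0  0  0  0  0  0  0  0  0  0  0
  0  0  4 12 12 14 16 14 14 13 14 15 13 14 14 15 14 12 16 15 12 16 15 14
 11 17 12 14 12 21  8 14 10  4  0  0 17 14 12 15 11 16  3  0]
scene [(60, -11.6), (75, -8.4), (90, -2.4), (105, -1.8), (120, -0.7), (135, -1.4)]
 v hist -84..150 step2 [ 0  0  0  0  0  0  0  0  4 14  9 15  4  1  1  1  2  1  0  0  0  0  0  4
  7  1  0  0  0  0  0  0  0  0  1  0  0  0  0  0  0  1  2  2  3  2  1  5
  2  0  3  1  4  3  1  0  4  1  2  1  1  1  0  0  0  0  0  0  0  1  3  3
  4  4  4  3  9  4  4  4  5  6  4  9  7  5  2  8  7  8  5  8  3  7  7  4
 10  2  7  5  9  4  3  2  3  0  1  6 13 11  6  8  2  5  3  0]
```

View pics/c3.png

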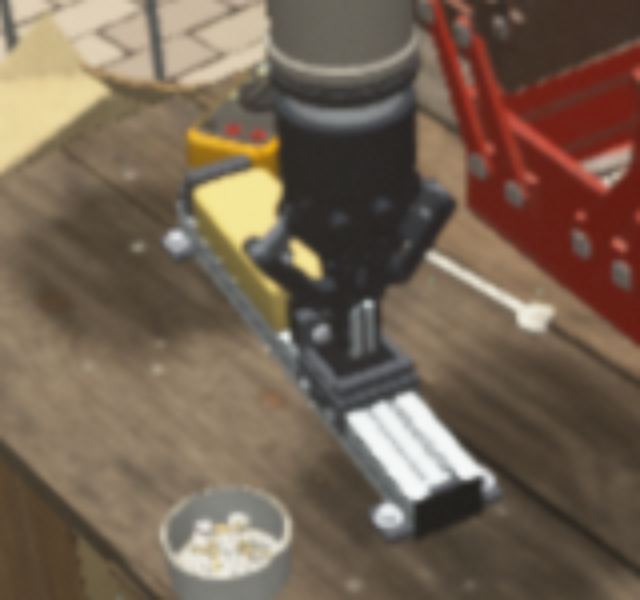

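Emit:
send_rows --increments "1 2 0 0 0 0 0; 1 2 0 0 0 0 0; 1 1 0 0 0 0 0; 1 1 0 0 0 0 0"

```text
clock: 17.68
tcp_pos: [0.5327, -0.0278, 0.051]
eef_rot: [0.78, 0.625, 0.0, 0.001]
wrist_force: [0.7, -3.8, 6.0]
gripper_width: 0.0001
grip_force: 3.1
```

Emit:
send_rows --increments "1 1 0 0 0 0 0; 1 1 0 0 0 0 0"

```text
clock: 17.92
tcp_pos: [0.5331, -0.026, 0.051]
eef_rot: [0.78, 0.625, -0.0, 0.001]
wrist_force: [-0.8, -3.4, 6.4]
gripper_width: 0.0002
grip_force: 3.1
```

Emit:
send_rows --increments "1 1 0 0 0 0 0; 1 1 0 0 0 0 0"

```text
clock: 18.18
tcp_pos: [0.5335, -0.0241, 0.051]
eef_rot: [0.78, 0.625, -0.0, 0.001]
wrist_force: [0.2, -3.3, 5.5]
gripper_width: -0.0001
grip_force: 3.1
```

```bash
python3 - <<'E'
from h import *
where()
E
```

```text
t 18.18 u 1.8 v -45.1 z 51.0 yaw -12.6 tilt [ 0.1 -0.1] F(u,v,z) 0.9 -3.1 5.5 w -0.1 g 3.1
```

Emit:
send_rows --increments "1 1 0 0 0 0 0; 1 1 0 0 0 0 0"

```text
clock: 18.42
tcp_pos: [0.5338, -0.0222, 0.0509]
eef_rot: [0.78, 0.625, -0.0, 0.001]
wrist_force: [-0.6, -5.5, 6.2]
gripper_width: -0.0003
grip_force: 3.1
```

Emit:
send_rows --increments "1 1 0 0 0 0 0; 1 1 0 0 0 0 0"

```text
clock: 18.68
tcp_pos: [0.5341, -0.0203, 0.0509]
eef_rot: [0.78, 0.625, -0.0, 0.001]
wrist_force: [-0.5, -5.3, 6.5]
gripper_width: 0.0003
grip_force: 3.1
```

Emit:
send_rows --increments "1 1 0 0 0 0 0"

```text
clock: 18.8
tcp_pos: [0.5342, -0.0193, 0.0509]
eef_rot: [0.78, 0.625, -0.0, 0.001]
wrist_force: [0.1, -4.6, 6.2]
gripper_width: 0.0
grip_force: 3.1
```

Emit:
send_rows --increments "1 1 0 0 0 0 0"

```text
clock: 18.92
tcp_pos: [0.5344, -0.0184, 0.0508]
eef_rot: [0.78, 0.625, -0.0, 0.001]
wrist_force: [-0.4, -4.9, 5.7]
gripper_width: -0.0001
grip_force: 3.1
```

```bash
python3 - <<'E'
from h import *
where()
E
```

```text
t 18.93 u 1.4 v -39.3 z 50.8 yaw -12.6 tilt [ 0.  -0.1] F(u,v,z) 0.7 -4.8 5.7 w -0.1 g 3.1
```

Emit:
send_rows --increments "1 1 0 0 0 0 0"

```text
clock: 19.05
tcp_pos: [0.5346, -0.0174, 0.0508]
eef_rot: [0.78, 0.625, -0.0, 0.001]
wrist_force: [0.2, -5.0, 5.3]
gripper_width: 0.0004
grip_force: 3.1
```

Emit:
send_rows --increments "1 1 0 0 0 0 0"

```text
clock: 19.18
tcp_pos: [0.5348, -0.0164, 0.0508]
eef_rot: [0.78, 0.625, -0.001, 0.001]
wrist_force: [-0.7, -4.8, 6.7]
gripper_width: -0.0001
grip_force: 3.1
```

Emit:
send_rows --increments "1 1 0 0 0 0 0"

```text
clock: 19.3
tcp_pos: [0.535, -0.0154, 0.0508]
eef_rot: [0.78, 0.625, -0.001, 0.001]
wrist_force: [-0.4, -5.1, 6.3]
gripper_width: -0.0001
grip_force: 3.1
```

Emit:
send_rows --increments "1 1 0 0 0 0 0"

```text
clock: 19.42
tcp_pos: [0.5352, -0.0144, 0.0508]
eef_rot: [0.78, 0.625, -0.001, 0.001]
wrist_force: [-1.7, -6.8, 6.9]
gripper_width: 0.0003
grip_force: 4.2
```

```bash
python3 - <<'E'
from h import *
where()
E
```

```text
t 19.43 u 1.3 v -35.3 z 50.8 yaw -12.6 tilt [-0.  -0.1] F(u,v,z) -0.2 -7.0 6.9 w 0.3 g 4.2
```

Emit:
send_rows --increments "1 1 0 0 0 0 0; 1 1 0 0 0 0 0"

```text
clock: 19.68
tcp_pos: [0.5354, -0.013, 0.0508]
eef_rot: [0.78, 0.625, -0.001, 0.001]
wrist_force: [-1.6, -8.2, 6.8]
gripper_width: 0.0003
grip_force: 5.0
```

Emit:
send_rows --increments "1 1 0 0 0 0 0; 1 1 0 0 0 0 0"

```text
clock: 19.92
tcp_pos: [0.5358, -0.0115, 0.0508]
eef_rot: [0.78, 0.626, -0.001, 0.001]
wrist_force: [-2.7, -10.5, 7.0]
gripper_width: -0.0002
grip_force: 5.9
```

Emit:
send_rows --increments "1 1 0 0 0 0 0; 1 1 0 0 0 0 0"

```text
clock: 20.18
tcp_pos: [0.5362, -0.0099, 0.0508]
eef_rot: [0.78, 0.626, -0.001, 0.001]
wrist_force: [-2.9, -10.8, 6.6]
gripper_width: 0.0002
grip_force: 6.8
```

```bash
python3 - <<'E'
from h import *
where()
E
```

```text
t 20.18 u 1.3 v -30.6 z 50.8 yaw -12.6 tilt [-0.  -0.2] F(u,v,z) -0.5 -11.2 6.6 w 0.2 g 6.8
```

Emit:
send_rows --increments "1 1 0 0 0 0 0; 1 1 0 0 0 0 0"

```text
clock: 20.42
tcp_pos: [0.5365, -0.0083, 0.0508]
eef_rot: [0.78, 0.626, -0.002, 0.001]
wrist_force: [-3.6, -14.1, 7.4]
gripper_width: -0.0
grip_force: 7.7
```

Emit:
send_rows --increments "1 1 0 0 0 0 0; 1 0 0 0 0 0 0"

```text
clock: 20.68
tcp_pos: [0.5367, -0.0075, 0.0508]
eef_rot: [0.78, 0.626, -0.002, 0.001]
wrist_force: [-3.5, -13.8, 7.8]
gripper_width: -0.0
grip_force: 7.8
```

```bash
python3 - <<'E'
from h import *
where(); look(); where()
E
```

```text
t 20.68 u 1.3 v -28.2 z 50.8 yaw -12.6 tilt [-0.1 -0.2] F(u,v,z) -0.4 -14.3 7.8 w -0.0 g 7.8
top [(15, -17.9), (30, -15.1), (45, -16.0), (60, -15.7), (105, 1.0), (120, 0.4), (135, 0.8)]
 v hist -84..150 step2 [ 0  0  0  0  0  0  0  0  0  0  0  0  0  0  0  0  0  0  0  0  0  0  0  0
  0  0  0  0  0  0  0  0  0  0  0  0  0  0  0  0  0  0  0  0  0  1  2  1
  2  3  2  3  6  7  5  7  4  4  5  4  5  7  5  4  5  4  5  7  4  4  5  5
  6  1  2  2  2  2  0  0  0  0  0  0  0  0  0  0  0  0  0  0  3 10 17 15
 10 14 15 13 14 14 16 13 12 15 11  8 20 14 12 17 14 13  4  0]
scene [(90, -11.4), (105, -9.4), (120, -3.1), (135, -1.7)]
 v hist -84..150 step2 [ 0  0  0  0  0  0  0  0  0  0  0  0  0  0  0  0  0  0  0  0  0  9 11 12
 11  0  3  0  2  2  0  0  2  3  2  1  2  2  0  3  0  0  2  1  0  1  0  0
  0  0  0  0  0  0  0  2  1  2  1  0  4  2  0  5  7  1  1  1  2  2  1  1
  2  2  1  1  0  0  0  0  0  0  0  0  3  2  0  3  6  5  3  4  5  4  4  5
  8  4  6  5  4  9  6  5  2  8  1  6  7  8  9  5  4  4  1  0]
t 20.77 u 1.3 v -28.2 z 50.8 yaw -12.6 tilt [-0.1 -0.2] F(u,v,z) -0.9 -14.7 7.7 w -0.4 g 7.8
```

Emit:
send_rows --increments "1 1 0 0 0 0 0"

```text
clock: 20.9
tcp_pos: [0.5369, -0.0068, 0.0508]
eef_rot: [0.78, 0.626, -0.002, 0.001]
wrist_force: [-4.0, -15.7, 7.5]
gripper_width: 0.0002
grip_force: 8.8
```

Emit:
send_rows --increments "1 0.7 0 0 0 0 0; 1 0 0 0 0 0 0"

```text
clock: 21.15
tcp_pos: [0.537, -0.0062, 0.0508]
eef_rot: [0.78, 0.626, -0.002, 0.001]
wrist_force: [-3.4, -15.1, 7.4]
gripper_width: 0.0001
grip_force: 8.7
```

```bash
python3 - <<'E'
from h import *
where()
E
```

```text
t 21.15 u 1.3 v -26.8 z 50.8 yaw -12.5 tilt [-0.1 -0.3] F(u,v,z) -0.0 -15.4 7.4 w 0.1 g 8.7
```

Emit:
send_rows --increments "1 0.7 0 0 0 0 0; 1 0 0 0 0 0 0"

```text
clock: 21.4
tcp_pos: [0.5372, -0.0057, 0.0508]
eef_rot: [0.78, 0.626, -0.002, 0.001]
wrist_force: [-4.1, -16.3, 7.8]
gripper_width: 0.0001
grip_force: 9.0
```

```bash
python3 - <<'E'
from h import *
where()
E
```

```text
t 21.40 u 1.3 v -26.3 z 50.8 yaw -12.6 tilt [-0.1 -0.3] F(u,v,z) -0.4 -16.8 7.8 w 0.1 g 9.0
```

Emit:
send_rows --increments "1 0 0 -3 0 0 0; 1 0 0 -3 0 0 0; 1 0 0 -3 0 0 0; 1 0 0 -1 0 0 0; 1 0 0 0 0 0 0"

```text
clock: 22.02
tcp_pos: [0.5359, -0.0053, 0.0586]
eef_rot: [0.78, 0.625, -0.003, 0.0]
wrist_force: [-1.3, -14.5, -8.8]
gripper_width: -0.0001
grip_force: 7.4
```

```bash
python3 - <<'E'
from h import *
where()
E
```

```text
t 22.02 u 0.0 v -26.2 z 58.6 yaw -12.6 tilt [-0.3 -0.2] F(u,v,z) 1.9 -14.4 -8.8 w -0.1 g 7.4
```

Emit:
send_rows --increments "1 -1 0 0 0 0 0; 1 -1 0 0 0 0 0; 1 -1 0 0 0 0 0; 1 -1 0 0 0 0 0; 1 -1 0 0 0 0 0; 1 -1 0 0 0 0 0"

```text
clock: 22.78
tcp_pos: [0.5366, -0.0078, 0.0607]
eef_rot: [0.78, 0.625, 0.0, 0.0]
wrist_force: [-0.3, 0.5, 0.4]
gripper_width: 0.0001
grip_force: 0.0
```

Emit:
send_rows --increments "1 -1 0 0 0 0 0; 1 -1 0 0 0 0 0; 1 -1 0 -2 0 0 0; 1 -1 0 -2 0 0 0; 1 -1 0 0 0 0 0; 1 0 0 0 0 0 0"

```text
clock: 23.52
tcp_pos: [0.5354, -0.0129, 0.0645]
eef_rot: [0.78, 0.625, 0.0, 0.0]
wrist_force: [1.2, 0.2, -0.2]
gripper_width: -0.0001
grip_force: 0.0
```

```bash
python3 - <<'E'
from h import *
where()
E
```

```text
t 23.52 u 1.2 v -33.8 z 64.5 yaw -12.6 tilt [0. 0.] F(u,v,z) 1.1 0.4 -0.2 w -0.1 g 0.0
```

Emit:
send_rows --increments "1 0 0 -30 0 0 0; 1 0 0 -50 0 0 0; 1 -30 -50 -20 0 0 0; 1 -30 -50 0 0 0 0; 1 -30 -50 0 0 0 0; 1 -30 -50 0 0 0 0; 1 -30 0 0 0 0 0; 1 0 0 0 0 0 0"

```text
clock: 24.52
tcp_pos: [0.3072, -0.117, 0.1649]
eef_rot: [0.781, 0.624, 0.0, 0.001]
wrist_force: [-0.1, 0.0, -0.2]
gripper_width: -0.0
grip_force: 0.0
```

```bash
python3 - <<'E'
from h import *
where(); look()
a=np.radians(77.4); ey=np.array([np.cos(a),np.sin(a)]); ex=np.array([ey[1],-ey[0]])
for n in("top","scene"):
    p=ctrl.get_image(n); Q=cloud(p).reshape(-1,3)
    u=(Q[:,:2]-[.5416,.0203])@ex*1000; v=(Q[:,:2]-[.5416,.0203])@ey*1000; z=Q[:,2]*1000
    print(n,"button z",[round(float(np.median(z[s])),1) for c in range(-70,20,4) for s in[(abs(u)<12)&(abs(v-c)<2)&(z<100)] if s.any()])
    print([(t,np.round(q[0]["point"],3)) for t in("parts_tin","spanner_13","side_cutters","button_top") for q in[ctrl.landmark_of(p,t)] if q])
a=cv2.imread("pics/top_last.png")[130:260,170:360];b=cv2.imread("pics/scene_last.png")[140:270,230:380]
cv2.imwrite("pics/c4.png",np.hstack([cv2.resize(a,(430,300),interpolation=2),cv2.resize(b,(346,300),interpolation=2)]))
E
```

```text
t 24.52 u -198.9 v -185.1 z 164.9 yaw -12.8 tilt [ 0.1 -0.1] F(u,v,z) -0.1 -0.0 -0.2 w -0.0 g 0.0
top [(0, 1.9), (15, 1.4), (30, 0.6), (45, 0.9), (60, 1.1), (75, 0.5), (90, 0.8), (105, 0.8), (120, 1.1), (135, -0.2)]
 v hist -84..150 step2 [ 0  0  0  0  0  0  0  0  0  0  0  0  0  0  0  0  0  0  0  1  0  0  0  0
  0  0  0  0  0  0  2  1  0  3 14 15 13 14 13 15 14 11 15 10 18 13 14 14
 15 12 14 16 13 15 13 13 13 16 14 12 15 12 14 16 14 13 14 15 12 14 15 16
 13 15 14 13 15 15 13 13 13 15 16 13 12 16 16 14 12 14 14 14 13 13 14 13
 17 13 13 16 15 12 15 12 15 12 12  8 18 14 12 13 16 14  4  0]
scene [(0, -1.9), (15, -1.8), (30, -1.7), (45, -2.2), (60, -2.1), (75, -2.3), (90, -2.3), (105, -2.2), (120, -1.5), (135, -1.9)]
 v hist -84..150 step2 [ 0  0  0  0  0  0  0  0  0  0  0  0  0  0  0  0  0  0  0  0  0  0  0  0
  0  0  0  0  0  0  0  0  3 13 15  9  7  7  6  5  4  8  6  8 13 12  8  8
  6  4  8  8  6  9  7  5 10  7  7  5  6  6  4 12  7  6  7  8  5  5  7  8
  7  9  4  7  4 11  5  6 10  8  3  4 10  4  7  6  7  6  5  3  6 10  4  7
  6  7  6  6  6  4  5  8  6  3  4  5  8  7  7  5  3  4  2  1]
top button z [7.9, 37.4, 52.1, 52.7, 54.4, 58.3, 58.9, 59.3, 59.2, 58.2, 59.7, 59.2, 59.0, 58.1, 68.7, 68.6, 67.0, 66.6, 65.6, 68.2, 68.5, 68.4, 68.6]
[('parts_tin', array([ 0.392, -0.085, -0.001])), ('spanner_13', array([0.669, 0.031, 0.005])), ('button_top', array([ 0.534, -0.011,  0.059]))]
scene button z [5.5, 37.8, 43.9, 51.9, 53.8, 48.2, 58.0, 58.0, 57.8, 58.5, 58.4, 59.5, 57.8, 60.5, 63.9, 68.6, 67.1, 66.0, 66.4, 67.6, 68.6, 68.2, 69.0]
[('parts_tin', array([ 0.399, -0.089,  0.002])), ('spanner_13', array([ 0.544,  0.02 , -0.   ])), ('side_cutters', array([ 0.641, -0.328,  0.001]))]
```

View pics/c4.png

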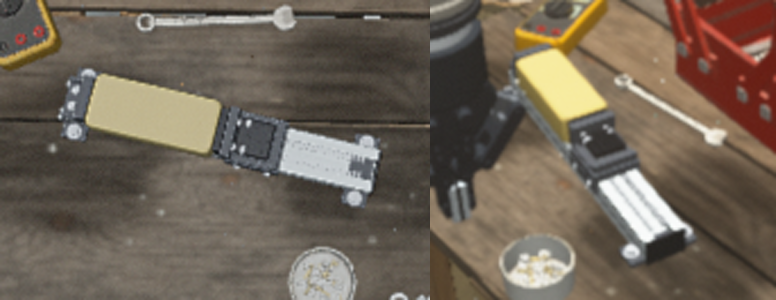

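The picture shows the block centred and tight between the pad and the end stop. The button is up at about 58–59 mm, its starting height, and the tin and spanner haven't moved.

```bash
python3 -c "
from rig import ctrl
print(ctrl.close_job())"
```

```text
the job is handed in; nothing more can be done
None
```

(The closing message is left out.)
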